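# Lay out a joint kit on the inspection board

### The arm

A 7-joint arm with a two-finger parallel gripper is mounted at the origin on the work surface. World frame = base frame: x ahead of the robot, y to its left, z up, the work surface at z = 0. Lengths are in m, angles in rad, forces in N, time in s.
With the tool pointing down it reaches from about 0.375 to 0.925 m from the base axis. Payload 3.1 kg.
Tool frame: the origin (TCP) lies midway between the tips of the shut fingers; the grasp point (between the pads) lies 19 mm behind it (robot.hold_point_z is the z of the grasp point in the tool frame, in m); z points along the fingers, y is the direction in which the jaws open and shut (so a half turn about z gives the same grasp; the last joint's range is limited). The gripper opens to 85 mm and grips with 20 to 120 N. Pads are 22 mm wide; open, the fingers measure 114 mm over their backs; the gripper's body (76 mm by 85 mm) begins 54 mm behind the grasp point. The pads swing forward as they close: fully open they stand 13 mm farther back than shut.
Start: joints at [-1.22, 0.383, 0.044, 1.598, -0.018, 1.161, -0.05], TCP at [0.282, 0.586, 0.231] pointing down, gripper open.
Joint ranges: [-2.61, 2.61], [-0.41, 2.15], [-1.48, 1.57], [0, 2.5], [-1.57, 4.71], [0.05, 1.97], [-2.85, 2.85]. Speed limits (rad/s): [2.79, 2.79, 3.14, 3.14, 3.14, 3.14, 3.14].

### API

Orientations are given as a unit quaternion [x, y, z, w].
In Python, from workcell import get_obs, vision, robot gives the robot as it stands. The module is installed in compiled form; this text tells all that it offers.
- The arm moves only by the tool servo_tool, never from a script. Its argument "moves" is a list of rows, each a list of 3 entries, a list of its own where there are three numbers: the turn, a rotation vector about the tool's x, y, z in rad, then the shift along the tool's x, y, z in mm, then the closure, from 0 (fully open) to 1 (shut). A call has 1 to 8 rows; each row shifts and turns the commanded pose from where the row before left it, along the tool's axes as they then stand; what a row does not reach is not made up. A row lasts 1/12 s, in which the tool goes at most 41.7 mm and 7.16 degrees, less where a joint would pass 70% of its speed; a pose out of reach is approached as far as the arm can. A call is refused whole if a number of a shift passes 41.7 or a number of a turn 0.125, either way. A call with a gripper value outside its range is refused whole. The fingers move at their own pace and stop on an object; the grip force is fixed at half the most. Time passes only in rows, so rows that do not move let the fingers close. It gives the time, the measured TCP pose, the force and the opening at its end, in the units of the state.
- get_obs(): the state, without advancing time (a new reading comes with each control period).
- vision.get_image(name): name is "scene" or "top" or "wrist"; returns the picture (400x640x3 uint8, red, green, blue); there is no depth.
- vision.get_calibration(name): a dict with "mtx" (3x3 intrinsics, pixels), "rvec" (rotation vector, rad) and "tvec" (3), from world to camera coordinates, as OpenCV has them; the wrist camera has in their place "tool_from_camera" (4x4, takes a point from camera to tool coordinates, whose origin is the TCP and whose axes are the flange's). Camera axes: x right, y down, z forward; pixel columns grow to the right and rows downward; lengths in m; the calibration is good to about 2 mm. A picture is of the moment at which its call begins: read the wrist's pose just before it. get_calibration takes no time and is no camera call.
- robot.hand_in(): hands the job in, once; it reports no verdict.
Trained networks look in the newest picture that a camera, given by its name, has taken for a name from the list of things; names that differ only in an ending like _2 or _b are one class to them, and where a whole thing is asked for, a point or a joint stands for the part that bears it (a point fixed in the world has none). Each returns a list of dicts, best first, with "conf" (0 to 1); they miss things now and then, are a little off and sometimes report something else, mostly with a low value. They report only what shows in the picture. A call takes as long as a camera call. They do not tell look-alikes from the thing itself.
- vision.boxes_of(camera, target): "bbox" ([left, top, right, bottom] in pixels, round what is visible of it).
- vision.silhouettes(camera, target): "pixels" (400x640 bool, what is visible of it) and "bbox" ([left, top, right, bottom] in pixels, round what is visible of it).
The state is a dict: "time": time; "q": joint angles; "joint_velocities": joint speeds; "joint_torque": joint torques, N m; "ee_pos": TCP position; "tool_rot": TCP orientation; "contact_force": force on the tool from outside, world axes, zero at the start; "ft_torque": the same for the moment, N m; "opening": finger opening in m.
Only numpy, scipy, OpenCV 4.12 (cv2) and the standard library are available. Lean on these libraries where they do the work, as an engineer would, in place of code of your own. Each camera call takes 0.05 s, during which the arm holds its last target. There are 200 camera calls.

### The job

Lay out the joint kit upright on the green inspection board: the steel spool centred on the white circle midway between the blue and yellow posts, the brass bushing centred on top of the spool, the black roller centred on the white circle behind the blue post (the side away from the robot), and the orange cap centred on the white circle in front of the yellow post (the robot's side). Set every part down without dropping it, and leave the wrench, the brush and the yellow bottle where they are.

Things in the scene. Friction and masses are not known exactly. Their poses are not given: they have to be found in the camera images.
- spool_mid (a point): Bare steel turned spool with a barrel-shaped middle and two neck grooves, 50 mm tall, 0.2 to 0.4 kg; flat round ends of 36 mm diameter, the middle 40 mm in diameter between 17 and 33 mm up (grip it there). At the start it stands upright on the flat, fixed, 3 mm thick light blue mat, its foot 3 mm above the bench. The point is its centre, half-way up; z is its upright axis.
- bushing_mid (a point): Brass-yellow metal bushing, a plain tube 36 mm in outer diameter with a 16 mm bore, 34 mm tall, 0.1 to 0.2 kg. At the start it stands upright on the flat, fixed, 3 mm thick light blue mat, its foot 3 mm above the bench. The point is its centre, half-way up; z is its upright axis.
- roller_mid (a point): Black roller with a bare steel core showing in its top, a cylinder 44 mm in diameter and 45 mm tall, 0.1 to 0.2 kg. At the start it stands upright on the flat, fixed, 3 mm thick light blue mat, its foot 3 mm above the bench. The point is its centre, half-way up; z is its upright axis.
- cap_mid (a point): Orange plastic protective cap, closed and finely ribbed, a cylinder 40 mm in diameter and 36 mm tall, about 50 g. At the start it stands upright on the flat, fixed, 3 mm thick light blue mat, its foot 3 mm above the bench. The point is its centre, half-way up; z is its upright axis.
- board: Green painted inspection board, 200 mm (x) by 260 mm (y), 8 mm thick, fixed on the bench to the left or the right of the robot's middle line, turned by up to 13 degrees. The origin is at the centre of its underside, on the bench; x points away from the robot's side, y to the left, z up. A white circle of 52 mm at the centre of its top face, 8 mm above the bench, lies midway between the two posts.
- blue_post: Blue gauge post, 60 mm tall, 24 mm diameter (28 at the foot), steel tip, fixed 90 mm left or right of the board's centre. Under it a strip of its colour, 180 x 58 mm, with two white 52 mm circles centred 65 mm in front of (-x) and 65 mm behind (+x) the post. Origin at the post's foot, on the board's top face, 8 mm above the bench; axes parallel to the board's: x away from the robot, y left, z up.
- yellow_post: Yellow gauge post, 60 mm tall, 24 mm diameter (28 at the foot), steel tip, fixed 90 mm left or right of the board's centre. Under it a strip of its colour, 180 x 58 mm, with two white 52 mm circles centred 65 mm in front of (-x) and 65 mm behind (+x) the post. Origin at the post's foot, on the board's top face, 8 mm above the bench; axes parallel to the board's: x away from the robot, y left, z up.
- wrench_grip (a point): Bystander: steel wrench 160 mm long, lying flat beyond the work, lengthways from right to left. The point is on its handle. Leave it alone.
- brush_grip (a point): Bystander: flat brush with a wooden handle, 170 mm long, lying flat beyond the work, lengthways from right to left. The point is on its handle. Leave it alone.
- spray: Bystander: yellow bottle with a white cap, 52 mm in diameter and 150 mm tall, standing beyond the wrench. The origin is at the centre of its underside. Leave it alone.
Not all that is in view belongs to the job. Of the things like the part that bears spool_mid, leave any that is purple or turquoise; of the rest the smaller one is meant.

How it is judged:
At the end, for the whole second after the job is handed in: Spool within 15 mm of the centre circle, roller within 15 mm of the circle behind the blue post, cap within 15 mm of the circle in front of the yellow post, all standing on the board; bushing on top of the spool, axes within 8 mm; all upright within 7 degrees, released and at rest (x of spool_mid in the frame of board between -0.015 and 0.015 m and y of spool_mid in the frame of board between -0.015 and 0.015 m and z of spool_mid in the frame of board between 0.028 and 0.038 m and x of roller_mid in the frame of blue_post between 0.05 and 0.08 m and y of roller_mid in the frame of blue_post between -0.015 and 0.015 m and z of roller_mid in the frame of blue_post between 0.0175 and 0.0275 m and x of cap_mid in the frame of yellow_post between -0.08 and -0.05 m and y of cap_mid in the frame of yellow_post between -0.015 and 0.015 m and z of cap_mid in the frame of yellow_post between 0.013 and 0.023 m and horizontal distance between bushing_mid and spool_mid below 0.008 m and z of bushing_mid in the frame of spool_mid between 0.038 and 0.046 m and angle between each of spool_mid, bushing_mid, roller_mid, cap_mid's own z axis and vertical below 0.12 rad and linear speed of each of spool, bushing, roller, cap below 0.02 m/s and angular speed of each of spool, bushing, roller, cap below 0.2 rad/s); the robot touches nothing.
It fails at once if a part of the kit is dropped from more than about 25 mm or thrown (faster than 0.7 m/s with no finger on it) ((contact force between the fingers and spool below 0.05 N and linear speed of spool above 0.7 m/s) or (contact force between the fingers and bushing below 0.05 N and linear speed of bushing above 0.7 m/s) or (contact force between the fingers and roller below 0.05 N and linear speed of roller above 0.7 m/s) or (contact force between the fingers and cap below 0.05 N and linear speed of cap above 0.7 m/s)).
It fails at once if the wrench is moved by more than 20 mm (distance of wrench_grip from where it was at the start of the episode above 0.02 m).
It fails at once if the brush is moved by more than 20 mm (distance of brush_grip from where it was at the start of the episode above 0.02 m).
It fails at once if the yellow bottle is moved by more than 20 mm (distance of spray from where it was at the start of the episode above 0.02 m).
It also fails if it takes over 106 s, if anything falls off the work surface, if the arm or the gripper's body presses on something with over 40 N, if the wrist force passes 120 N, or if a joint passes its speed limit or range.

## Working session

There is one attempt and no reset: what is moved stays moved. The work goes in short steps, Python scripts to look and compute and a tool call to move; the robot and the scene stay as the last step left them, time stands still between calls to the robot, and variables do not carry over. Pictures are saved under pics/ and viewed, about 12 in all and at most 16, crops included, and the job is handed in when it is done.

Besides the shell and the picture viewer there is one more tool, called after "Request:" as name(argument=value, ...), one argument or row to a line, values as JSON. servo_tool: Moves the arm, as the interface text tells. Its arguments: {"type":"object","properties":{"moves":{"type":"array"}},"required":["moves"]}

```bash
mkdir -p pics
python3 - <<'E'
from workcell import get_obs, vision, robot
import cv2,numpy as np
o=get_obs(); print({k:np.round(v,3) for k,v in o.items()}, robot.hold_point_z)
for c in ["scene","top"]:
    im=vision.get_image(c); cv2.imwrite(f"pics/{c}0.png",im[:,:,::-1])
    k=vision.get_calibration(c); print(c,k)
    for t in ["spool_mid","bushing_mid","roller_mid","cap_mid","board","blue_post","yellow_post","spray","wrench_grip","brush_grip"]:
        print(t,[(np.round(d["bbox"]).tolist(),round(d["conf"],2)) for d in vision.boxes_of(c,t)])
print(vision.get_calibration("wrist"))
E
```

```text
{'time': np.float64(0.0), 'q': array([-1.22 ,  0.384,  0.044,  1.6  , -0.018,  1.161, -0.05 ]), 'joint_velocities': array([ 0.   ,  0.001,  0.002,  0.001, -0.   ,  0.001, -0.   ]), 'joint_torque': array([ 1.0000e-03, -4.3346e+01,  1.0250e+00, -2.4951e+01,  1.0000e-02,
        1.1000e-02,  0.0000e+00]), 'ee_pos': array([0.282, 0.585, 0.23 ]), 'tool_rot': array([ 0.223,  0.975, -0.001, -0.   ]), 'contact_force': array([ 0.358,  0.098, -0.015]), 'ft_torque': array([-0.006,  0.012, -0.006]), 'opening': np.float64(0.086)} -0.0187
scene {'mtx': array([[449.8468304 ,   0.        , 318.97061814],
       [  0.        , 449.8468304 , 192.81804389],
       [  0.        ,   0.        ,   1.        ]]), 'rvec': array([ 1.99995523,  1.33098778, -0.58260886]), 'tvec': array([-0.17490339, -0.33173941,  1.45255697])}
spool_mid [([141.0, 193.0, 163.0, 214.0], 0.83), ([146.0, 212.0, 176.0, 247.0], 0.77), ([210.0, 184.0, 226.0, 208.0], 0.66), ([207.0, 142.0, 230.0, 175.0], 0.65)]
bushing_mid [([284.0, 213.0, 300.0, 236.0], 0.66)]
roller_mid [([272.0, 180.0, 292.0, 205.0], 0.63)]
cap_mid [([220.0, 218.0,
[... 1284 characters left out ...]
([388.0, 240.0, 406.0, 254.0], 0.43)]
wrench_grip [([238.0, 146.0, 291.0, 160.0], 0.8)]
brush_grip [([292.0, 112.0, 312.0, 141.0], 0.66), ([315.0, 144.0, 375.0, 165.0], 0.55)]
{'mtx': array([[295.22611572,   0.        , 319.34885857],
       [  0.        , 295.22611572, 200.19739146],
       [  0.        ,   0.        ,   1.        ]]), 'tool_from_camera': array([[-7.95006292e-04, -9.51974063e-01, -3.06177646e-01,
         7.76309541e-02],
       [ 9.99999683e-01, -7.67105534e-04, -2.11450669e-04,
         2.13420086e-04],
       [-3.35750145e-05, -3.06177717e-01,  9.51974372e-01,
        -1.41952873e-01],
       [ 0.00000000e+00,  0.00000000e+00,  0.00000000e+00,
         1.00000000e+00]])}
```

Run:
```python
import cv2
a=cv2.imread("pics/top0.png")[90:330,170:490]; cv2.imwrite("pics/topc.png",cv2.resize(a,(800,600),interpolation=cv2.INTER_CUBIC))
a=cv2.imread("pics/scene0.png")[110:310,120:460]; cv2.imwrite("pics/scenec.png",cv2.resize(a,(800,470),interpolation=cv2.INTER_CUBIC))
```

```text
(no output)
```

View pics/topc.png

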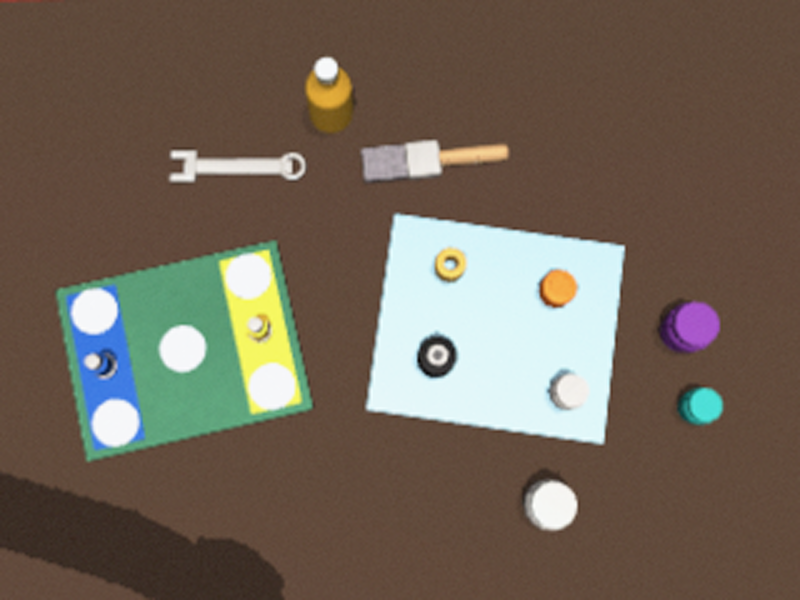

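View pics/scenec.png

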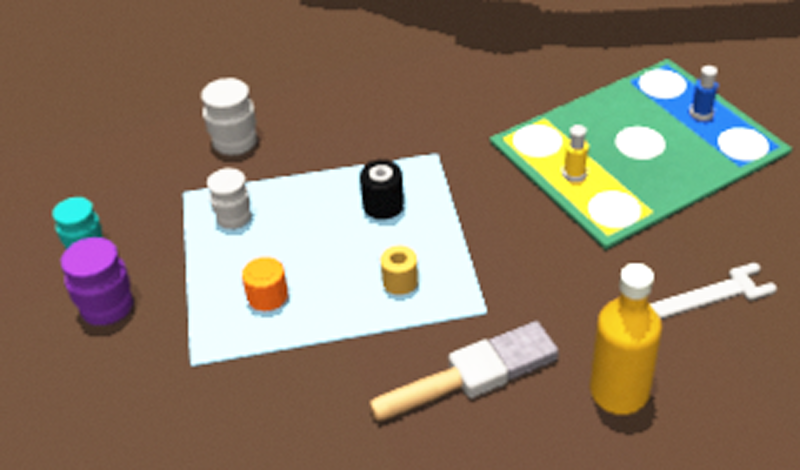

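The top view has +x up and +y left. The blue post is on the left (crop 100,360) and the yellow post is on the right (260,325). The bushing is at (450,264), the cap at (558,288), the roller at (437,356) and the small steel spool at (570,390). The larger white spool at (550,505) and the purple and turquoise ones are decoys.

```bash
cat > h.py <<'E'
from workcell import get_obs, vision, robot
import cv2,numpy as np
from scipy.spatial.transform import Rotation as Rn
def cam(name):
    k=vision.get_calibration(name)
    if name!="wrist":
        R=cv2.Rodrigues(k["rvec"])[0]; return k["mtx"],R.T,-R.T@k["tvec"]
    o=get_obs(); R=Rn.from_quat(o["tool_rot"]).as_matrix(); T=k["tool_from_camera"]
    return k["mtx"],R@T[:3,:3],R@T[:3,3]+o["ee_pos"]
def ray(c,uv,z):
    K,R,p=c; d=R@np.linalg.solve(K,[uv[0],uv[1],1]); return p+d*(z-p[2])/d[2]
def proj(c,P):
    K,R,p=c; x=K@(R.T@(np.asarray(P)-p)); return x[:2]/x[2]
E
python3 - <<'E'
from h import *
im=cv2.imread("pics/top0.png"); c=cam("top"); hsv=cv2.cvtColor(im,cv2.COLOR_BGR2HSV)
white=((hsv[...,1]<40)&(hsv[...,2]>190)).astype(np.uint8)
def blob(m,x,y,r=16):
    u,v=170+x/2.5,90+y/2.5
    n,l,s,ce=cv2.connectedComponentsWithStats(m)
    i=min(range(1,n),key=lambda i:np.hypot(*(ce[i]-[u,v]))+(100 if s[i,4]<8 else 0)); return ce[i],s[i,4]
C={}
for n,(x,y) in dict(ctr=(183,348),blueback=(95,310),bluefront=(115,423),yelback=(248,276),yelfront=(272,386)).items():
    ce,a=blob(white,x,y); C[n]=ray(c,ce,.008); print(n,ce,a,C[n].round(4))
v=C["blueback"]-C["bluefront"]; w=C["yelback"]-C["yelfront"]; print(np.linalg.norm(v),np.linalg.norm(w),[np.degrees(np.arctan2(q[1],q[0])) for q in(v,w)])
pc=(C["blueback"]+C["bluefront"]+C["yelback"]+C["yelfront"])/4; print("mean4",pc)
h,s,V=[hsv[...,i].astype(int) for i in range(3)]
org=((h<16)&(s>180)&(V>150)).astype(np.uint8); yel=((h>16)&(h<30)&(s>140)).astype(np.uint8); blk=((V<60)).astype(np.uint8)
for n,m,x,y,zz in [("cap",org,558,288,.037),("bush",yel,450,264,.035),("roller",blk,437,356,.043)]:
    ce,a=blob(m,x,y); print(n,ce,a,ray(c,ce,zz).round(4))
g=im[230:262,382:412]; print("spool guess",ray(c,(170+570/2.5,90+388/2.5),.053).round(4))
E
```

```text
ctr [242.56776557 229.03663004] 273 [0.5171 0.1755 0.008 ]
blueback [207.3815261  213.92369478] 249 [0.5635 0.2763 0.008 ]
bluefront [215.78409091 258.71590909] 264 [0.4354 0.2507 0.008 ]
yelback [268.95121951 199.89837398] 246 [0.5993 0.0997 0.008 ]
yelfront [278.47761194 244.14179104] 268 [0.4712 0.0739 0.008 ]
0.1306525527349498 0.13062829653531302 [np.float64(11.340798203748822), np.float64(11.419894401913773)]
mean4 [0.51732994 0.17515748 0.008     ]
cap [389.07142857 207.07142857] 14 [ 0.5639 -0.2404  0.037 ]
bush [350.33333333 193.21212121] 33 [ 0.607  -0.1334  0.035 ]
roller [343.79347826 232.54347826] 92 [ 0.4952 -0.1101  0.043 ]
spool guess [ 0.4553 -0.2561  0.053 ]
```

Request:
servo_tool(
  moves=[
    [[0,0,-0.1124],[0,0,0],0],
    [[0,0,-0.1124],[0,0,0],0],
    [[0,0,-0.1124],[0,0,0],0],
    [[0,0,-0.1124],[0,0,0],0],
    [[0,0,0],[-8,-40,0],0],
    [[0,0,0],[-8,-40,0],0],
    [[0,0,0],[-8,-40,0],0],
    [[0,0,0],[-8,-40,0],0],
  ],
)

```text
time: 1.77
ee_pos: [0.3144, 0.424, 0.2312]
tool_rot: [-0.001, 1.0, -0.0, 0.0]
contact_force: [0.6, -0.7, 0.2]
opening: 0.0854
```

Request:
servo_tool(
  moves=[
    [[0,0,0],[-8,-40,0],0],
    [[0,0,0],[-8,-40,0],0],
    [[0,0,0],[-8,-40,0],0],
    [[0,0,0],[-8,-40,0],0],
    [[0,0,0],[-8,-40,0],0],
    [[0,0,0],[-8,-40,0],0],
    [[0,0,0],[-8,-40,0],0],
    [[0,0,0],[-8,-40,0],0],
  ],
)

```text
time: 2.43
ee_pos: [0.3785, 0.1038, 0.2317]
tool_rot: [-0.0, 1.0, 0.001, 0.001]
contact_force: [1.4, -0.4, -0.5]
opening: 0.0857
```

Request:
servo_tool(
  moves=[
    [[0,0,0],[-8,-40,0],0],
    [[0,0,0],[-8,-40,0],0],
    [[0,0,0],[-8,-40,0],0],
    [[0,0,0],[-8,-40,0],0],
    [[0,0,0],[-8,-40,0],0],
    [[0,0,0],[-8,-40,0],0],
    [[0,0,0],[-8,-40,0],0],
    [[0,0,0],[-8,-40,0],0],
  ],
)

```text
time: 3.1
ee_pos: [0.4429, -0.2162, 0.2319]
tool_rot: [-0.001, 1.0, 0.0, 0.001]
contact_force: [1.2, 0.9, -0.5]
opening: 0.0852
```

Run:
```python
from h import *
c=cam("wrist"); im=vision.get_image("wrist"); cv2.imwrite("pics/w0.png",im[:,:,::-1])
for n,z in [("spool_mid",.025),("bushing_mid",.017),("roller_mid",.0225),("cap_mid",.018)]:
    for d in vision.silhouettes("wrist",n):
        b=d["bbox"]; v,u=np.nonzero(d["pixels"]); print(n,round(d["conf"],2),np.round(b),ray(c,(u.mean(),v.mean()),.003+z).round(4))
```

```text
spool_mid 0.96 [285.  42. 335. 101.] [ 0.3299 -0.2278  0.028 ]
spool_mid 0.95 [267. 166. 305. 203.] [ 0.4558 -0.2574  0.028 ]
spool_mid 0.8 [148. 208. 210. 268.] [ 0.5265 -0.4008  0.028 ]
spool_mid 0.65 [139. 152. 188. 183.] [ 0.4348 -0.4023  0.028 ]
spool_mid 0.63 [521. 169. 590. 298.] [0.5205 0.0728 0.028 ]
spool_mid 0.55 [367. 264. 399. 306.] [ 0.599  -0.1326  0.028 ]
bushing_mid 0.97 [368. 266. 400. 303.] [ 0.6046 -0.1308  0.02  ]
roller_mid 0.65 [384. 193. 427. 240.] [ 0.4988 -0.1099  0.0255]
cap_mid 0.75 [279. 250. 305. 284.] [ 0.5727 -0.2523  0.021 ]
cap_mid 0.75 [521. 170. 590. 298.] [0.5233 0.0784 0.021 ]
```

View pics/w0.png

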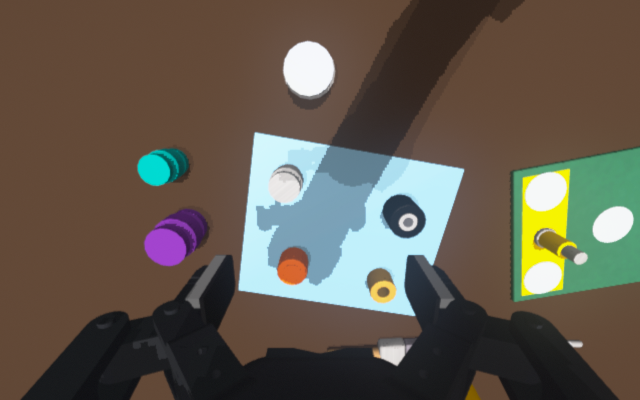

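The wrist view shows the spool at (285,185), the roller at (404,216), the cap at (293,266) and the bushing at (382,287). All four agree with the top camera to within about 3 mm. Next I grip the spool.

Request:
servo_tool(
  moves=[
    [[0,0,0],[-6,-20,10],0],
    [[0,0,0],[-6.6,-20.8,20],0],
    [[0,0,0],[0,0,40],0],
    [[0,0,0],[0,0,40],0],
    [[0,0,0],[0,0,40],0],
    [[0,0,0],[0,0,36],0],
    [[0,0,0],[0,0,24],0],
    [[0,0,0],[0,0,14],0],
  ],
)

```text
time: 4.02
ee_pos: [0.4534, -0.2507, 0.0038]
tool_rot: [-0.002, 1.0, 0.002, -0.003]
contact_force: [-1.3, 0.5, 0.1]
opening: 0.0855
```

Request:
servo_tool(
  moves=[
    [[0,0,0],[0,0,0],0.5],
    [[0,0,0],[0,0,0],1],
    [[0,0,0],[0,0,0],1],
    [[0,0,0],[0,0,0],1],
    [[0,0,0],[0,0,0],1],
    [[0,0,0],[0,0,0],1],
    [[0,0,0],[0,0,0],1],
    [[0,0,0],[0,0,0],1],
  ],
)

```text
time: 4.68
ee_pos: [0.4575, -0.2558, 0.0097]
tool_rot: [-0.0, 1.0, -0.0, 0.002]
contact_force: [-1.5, 1.2, 6.1]
opening: 0.0382
```

Request:
servo_tool(
  moves=[
    [[0,0,0],[0,0,-10],1],
    [[0,0,0],[0,0,-20],1],
    [[0,0,0],[0,0,-30],1],
    [[0,0,0],[0,0,-30],1],
    [[0,0,0],[0,0,-20],1],
    [[0,0,0],[0,0,0],1],
  ],
)

```text
time: 5.18
ee_pos: [0.4583, -0.2569, 0.122]
tool_rot: [-0.0, 1.0, -0.001, 0.005]
contact_force: [0.5, -0.5, -2.8]
opening: 0.0379
```

Run:
```python
from h import *
o=get_obs(); print(o["contact_force"].round(2),o["ee_pos"].round(4),o["opening"])
for n in ["scene","wrist"]:
    im=vision.get_image(n)[:,:,::-1]; im=im[120:300,100:400] if n=="scene" else im[120:,170:470]
    cv2.imwrite(f"pics/lift_{n}.png",cv2.resize(im,None,fx=2,fy=2))
a=cv2.imread("pics/lift_scene.png");b=cv2.imread("pics/lift_wrist.png")
cv2.imwrite("pics/l.png",cv2.resize(np.vstack([a,b[:360]]),None,fx=.8,fy=.8))
```

```text
[ 0.46 -0.54 -2.83] [ 0.4583 -0.2569  0.122 ] 0.037901229627203936
```

View pics/l.png

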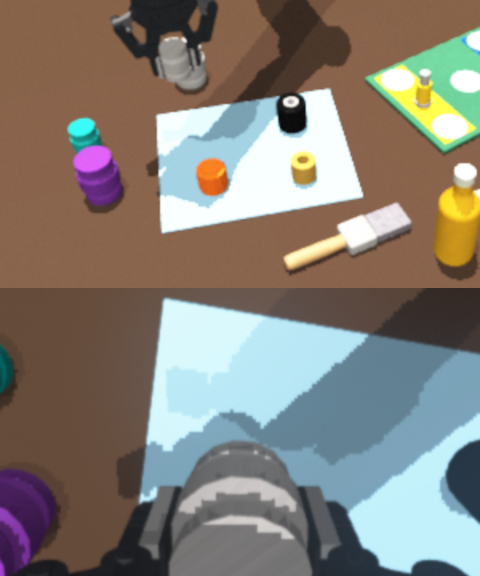

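Request:
servo_tool(
  moves=[
    [[0,0,0],[-2,15,0],1],
    [[0,0,0],[-4,30,0],1],
    [[0,0,0],[-5,36,0],1],
    [[0,0,0],[-5,36,0],1],
    [[0,0,0],[-5,36,0],1],
    [[0,0,0],[-5,36,0],1],
    [[0,0,0],[-5,36,0],1],
    [[0,0,0],[-5,36,0],1],
  ],
)

```text
time: 5.95
ee_pos: [0.4887, 0.0077, 0.1153]
tool_rot: [-0.0, 1.0, -0.0, -0.002]
contact_force: [0.9, -0.1, -3.1]
opening: 0.0382
```

Request:
servo_tool(
  moves=[
    [[0,0,0],[-5,36,0],1],
    [[0,0,0],[-5,36,0],1],
    [[0,0,0],[-5,36,0],1],
    [[0,0,0],[-5,36,0],1],
    [[0,0,0],[-2.7,20,0],1],
    [[0,0,0],[0,7.4,0],1],
    [[0,0,0],[0,0,0],1],
    [[0,0,0],[0,0,0],1],
  ],
)

```text
time: 6.62
ee_pos: [0.512, 0.1758, 0.1156]
tool_rot: [-0.0, 1.0, -0.001, -0.002]
contact_force: [-0.1, -0.9, -3.8]
opening: 0.0382
```

Request:
servo_tool(
  moves=[
    [[0,0,0],[-3,0,10],1],
    [[0,0,0],[-3,0,20],1],
    [[0,0,0],[0,0,25],1],
    [[0,0,0],[0,0,17],1],
    [[0,0,0],[0,0,10],1],
    [[0,0,0],[0,0,5],1],
    [[0,0,0],[0,0,0],1],
    [[0,0,0],[0,0,0],1],
  ],
)

```text
time: 7.28
ee_pos: [0.5203, 0.1766, 0.0306]
tool_rot: [0.0, 1.0, -0.0, 0.0]
contact_force: [0.8, 0.4, -3.5]
opening: 0.0383
```

Request:
servo_tool(
  moves=[
    [[0,0,0],[0,0,5],1],
    [[0,0,0],[0,0,4],1],
    [[0,0,0],[0,0,3],1],
    [[0,0,0],[0,0,1],1],
    [[0,0,0],[0,0,0],1],
  ],
)

```text
time: 7.7
ee_pos: [0.5193, 0.1775, 0.0171]
tool_rot: [-0.001, 1.0, -0.0, -0.0]
contact_force: [-0.6, 0.1, -4.0]
opening: 0.0381
```

Request:
servo_tool(
  moves=[
    [[0,0,0],[0,0,1],1],
    [[0,0,0],[0,0,1],1],
    [[0,0,0],[0,0,0],1],
  ],
)

```text
time: 7.95
ee_pos: [0.5196, 0.1775, 0.0152]
tool_rot: [-0.0, 1.0, -0.0, -0.0]
contact_force: [0.8, 0.6, -3.4]
opening: 0.0381
```

Request:
servo_tool(
  moves=[
    [[0,0,0],[0,0,1],1],
    [[0,0,0],[0,0,0.5],1],
    [[0,0,0],[0,0,0],1],
  ],
)

```text
time: 8.2
ee_pos: [0.5197, 0.1775, 0.0148]
tool_rot: [-0.0, 1.0, 0.0, -0.0]
contact_force: [-2.4, 0.3, 4.1]
opening: 0.038
```

Contact, so I open and go up.

Request:
servo_tool(
  moves=[
    [[0,0,0],[0,0,0],0.5],
    [[0,0,0],[0,0,0],0],
    [[0,0,0],[0,0,0],0],
    [[0,0,0],[0,0,0],0],
    [[0,0,0],[0,0,-10],0],
    [[0,0,0],[0,0,-25],0],
    [[0,0,0],[0,0,-40],0],
    [[0,0,0],[0,0,-40],0],
  ],
)

```text
time: 8.87
ee_pos: [0.5184, 0.1767, 0.1294]
tool_rot: [-0.0, 1.0, -0.001, -0.001]
contact_force: [1.4, 1.0, -1.0]
opening: 0.0855
```

Request:
servo_tool(
  moves=[
    [[0,0,0],[0,0,-40],0],
    [[0,0,0],[0,0,-20],0],
    [[0,0,0],[0,0,0],0],
    [[0,0,0],[0,0,0],0],
  ],
)

```text
time: 9.2
ee_pos: [0.5209, 0.1779, 0.191]
tool_rot: [-0.0, 1.0, 0.001, 0.002]
contact_force: [0.2, 0.3, -0.7]
opening: 0.0851
```

Run:
```python
from h import *
c=cam("wrist"); im=vision.get_image("wrist"); print(get_obs()["ee_pos"])
for d in vision.silhouettes("wrist","spool_mid"):
    v,u=np.nonzero(d["pixels"]); print(round(d["conf"],2),np.round(d["bbox"]),ray(c,(u.mean(),v.mean()),.033).round(4))
t=proj(c,[.5173,.1753,.058]);print("top should be",t)
im=im[:,:,::-1].copy(); cv2.circle(im,tuple(int(round(x)) for x in t),2,(0,0,255),-1)
cv2.imwrite("pics/p1.png",im)
```

```text
[0.51945648 0.17747659 0.18916273]
0.86 [300. 160. 339. 203.] [0.5182 0.1776 0.033 ]
top should be [316.48779077 185.49491115]
```

View pics/p1.png

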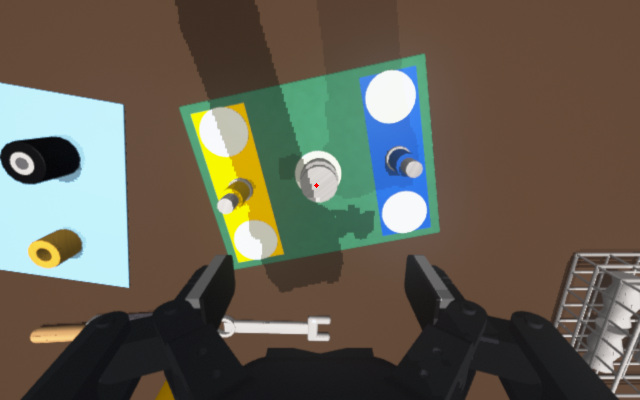

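The spool stands upright on the centre circle at pixel (318,183), about 2 mm from target. Next is the bushing.

Request:
servo_tool(
  moves=[
    [[0,0,0],[-5,-20,0],0],
    [[0,0,0],[-9,-36,0],0],
    [[0,0,0],[-9,-36,0],0],
    [[0,0,0],[-9,-36,0],0],
    [[0,0,0],[-9,-36,0],0],
    [[0,0,0],[-9,-36,0],0],
    [[0,0,0],[-9,-36,0],0],
    [[0,0,0],[-9,-36,0],0],
  ],
)

```text
time: 9.97
ee_pos: [0.5864, -0.0959, 0.1864]
tool_rot: [-0.0, 1.0, -0.0, -0.002]
contact_force: [0.2, 0.2, 0.4]
opening: 0.0852
```

Request:
servo_tool(
  moves=[
    [[0,0,0],[-9,-28,0],0],
    [[0,0,0],[-4,-9,10],0],
    [[0,0,0],[0,0,20],0],
    [[0,0,0],[0,0,10],0],
    [[0,0,0],[0,0,0],0],
    [[0,0,0],[0,0,0],0],
  ],
)

```text
time: 10.47
ee_pos: [0.5994, -0.1295, 0.1465]
tool_rot: [-0.001, 1.0, 0.001, -0.002]
contact_force: [-0.1, -0.0, -0.2]
opening: 0.0853
```

Run:
```python
from h import *
c=cam("wrist"); im=vision.get_image("wrist"); print(get_obs()["ee_pos"].round(4))
for d in vision.silhouettes("wrist","bushing_mid"):
    v,u=np.nonzero(d["pixels"]); print(round(d["conf"],2),np.round(d["bbox"]),ray(c,(u.mean(),v.mean()),.02).round(4))
im=im[:,:,::-1].copy(); cv2.imwrite("pics/p2.png",im)
```

```text
[ 0.6005 -0.1298  0.1479]
0.63 [300. 174. 338. 220.] [ 0.6044 -0.1309  0.02  ]
```

View pics/p2.png

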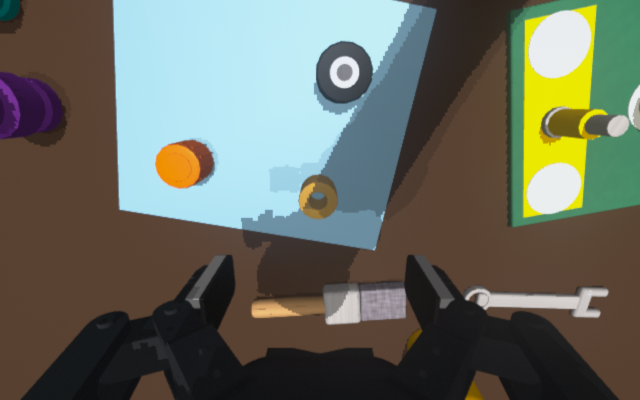

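The bushing is at (318,195), directly ahead, and the brush is clear of the fingers.

Request:
servo_tool(
  moves=[
    [[0,0,0],[-4,-1,10],0],
    [[0,0,0],[0,0,30],0],
    [[0,0,0],[0,0,35],0],
    [[0,0,0],[0,0,30],0],
    [[0,0,0],[0,0,18],0],
    [[0,0,0],[0,0,11],0],
    [[0,0,0],[0,0,5],0],
    [[0,0,0],[0,0,0],0],
  ],
)

```text
time: 11.23
ee_pos: [0.6049, -0.1323, 0.0092]
tool_rot: [-0.001, 1.0, -0.0, -0.0]
contact_force: [0.1, 0.0, -0.2]
opening: 0.0851
```

Request:
servo_tool(
  moves=[
    [[0,0,0],[0,0,0],0.5],
    [[0,0,0],[0,0,0],1],
    [[0,0,0],[0,0,0],1],
    [[0,0,0],[0,0,0],1],
    [[0,0,0],[0,0,0],1],
    [[0,0,0],[0,0,0],1],
    [[0,0,0],[0,0,0],1],
    [[0,0,0],[0,0,0],1],
  ],
)

```text
time: 11.9
ee_pos: [0.6063, -0.1327, 0.0112]
tool_rot: [-0.0, 1.0, -0.0, 0.001]
contact_force: [-0.9, 0.3, 7.0]
opening: 0.0338
```

Request:
servo_tool(
  moves=[
    [[0,0,0],[0,0,-10],1],
    [[0,0,0],[0,0,-20],1],
    [[0,0,0],[0,0,-35],1],
    [[0,0,0],[0,0,-35],1],
    [[0,0,0],[0,0,-25],1],
    [[0,0,0],[0,0,-10],1],
    [[0,0,0],[0,0,0],1],
  ],
)

```text
time: 12.48
ee_pos: [0.6067, -0.1331, 0.1477]
tool_rot: [-0.0, 1.0, -0.0, 0.003]
contact_force: [0.8, -0.1, -2.0]
opening: 0.0335
```

Request:
servo_tool(
  moves=[
    [[0,0,0],[5,20,0],1],
    [[0,0,0],[10,36,0],1],
    [[0,0,0],[10,36,0],1],
    [[0,0,0],[10,36,0],1],
    [[0,0,0],[10,36,0],1],
    [[0,0,0],[10,36,0],1],
    [[0,0,0],[10,36,0],1],
    [[0,0,0],[10,36,0],1],
  ],
)

```text
time: 13.15
ee_pos: [0.5266, 0.1407, 0.1422]
tool_rot: [-0.001, 1.0, -0.001, -0.002]
contact_force: [0.9, 0.5, -1.9]
opening: 0.0337
```

Request:
servo_tool(
  moves=[
    [[0,0,0],[9,28,0],1],
    [[0,0,0],[3,10.6,0],1],
    [[0,0,0],[0,0,15],1],
    [[0,0,0],[0,0,25],1],
    [[0,0,0],[0,0,15],1],
    [[0,0,0],[0,0,7],1],
    [[0,0,0],[0,0,0],1],
    [[0,0,0],[0,0,0],1],
  ],
)

```text
time: 13.82
ee_pos: [0.5171, 0.1769, 0.0819]
tool_rot: [0.0, 1.0, -0.001, -0.001]
contact_force: [0.2, -0.4, -0.2]
opening: 0.0337
```

Run:
```python
from h import *
o=get_obs();print(o["ee_pos"].round(4),o["contact_force"].round(2))
c=cam("wrist"); im=vision.get_image("wrist")[:,:,::-1]
for n,z in [("bushing_mid",o["ee_pos"][2]-.0112+.02),("spool_mid",.033)]:
  for d in vision.silhouettes("wrist",n):
    v,u=np.nonzero(d["pixels"]); print(n,round(d["conf"],2),np.round(d["bbox"]),ray(c,(u.mean(),v.mean()),z).round(4))
cv2.imwrite("pics/p3.png",cv2.resize(im[100:400,170:470],None,fx=2,fy=2))
```

```text
[0.5171 0.1769 0.0819] [ 0.17 -0.44 -0.22]
bushing_mid 0.81 [282. 216. 358. 310.] [0.5166 0.1767 0.0907]
spool_mid 0.87 [291. 191. 351. 230.] [0.5059 0.1779 0.033 ]
```

View pics/p3.png

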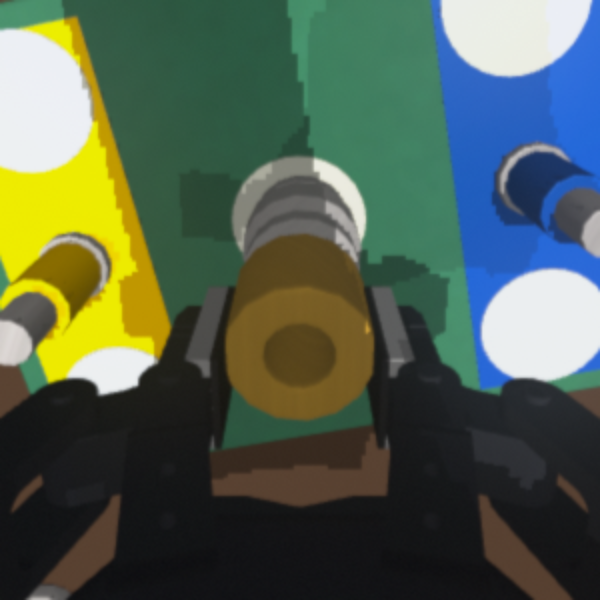

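The bushing is held upright at (300,350) in the crop, directly above the spool. I shift 2 mm in x and lower slowly.

Request:
servo_tool(
  moves=[
    [[0,0,0],[-2,0,3],1],
    [[0,0,0],[0,0,4],1],
    [[0,0,0],[0,0,3],1],
    [[0,0,0],[0,0,2],1],
    [[0,0,0],[0,0,0],1],
    [[0,0,0],[0,0,0],1],
  ],
)

```text
time: 14.47
ee_pos: [0.5194, 0.178, 0.0705]
tool_rot: [-0.0, 1.0, -0.0, -0.0]
contact_force: [-0.1, -0.0, -1.3]
opening: 0.0334
```

Request:
servo_tool(
  moves=[
    [[0,0,0],[0,0,1],1],
    [[0,0,0],[0,0,1],1],
    [[0,0,0],[0,0,0],1],
  ],
)

```text
time: 14.72
ee_pos: [0.5196, 0.178, 0.0687]
tool_rot: [-0.0, 1.0, -0.0, -0.0]
contact_force: [-0.2, -0.2, -0.3]
opening: 0.0333
```

Request:
servo_tool(
  moves=[
    [[0,0,0],[0,0,1],1],
    [[0,0,0],[0,0,0.5],1],
    [[0,0,0],[0,0,0],1],
  ],
)

```text
time: 14.97
ee_pos: [0.5195, 0.178, 0.0671]
tool_rot: [-0.0, 1.0, -0.0, -0.0]
contact_force: [-0.3, -0.3, -1.6]
opening: 0.0333
```

Request:
servo_tool(
  moves=[
    [[0,0,0],[0,0,0.7],1],
    [[0,0,0],[0,0,0],1],
  ],
)

```text
time: 15.13
ee_pos: [0.5196, 0.178, 0.0665]
tool_rot: [-0.0, 1.0, -0.0, -0.0]
contact_force: [-0.4, 0.8, -1.8]
opening: 0.0336
```

Request:
servo_tool(
  moves=[
    [[0,0,0],[0,0,0.7],1],
    [[0,0,0],[0,0,0],1],
  ],
)

```text
time: 15.3
ee_pos: [0.5199, 0.178, 0.0662]
tool_rot: [-0.0, 1.0, 0.0, 0.0]
contact_force: [-1.0, -0.5, 1.2]
opening: 0.0334
```

Request:
servo_tool(
  moves=[
    [[0,0,0],[0,0,0.7],1],
    [[0,0,0],[0,0,0],1],
  ],
)

```text
time: 15.47
ee_pos: [0.52, 0.1781, 0.0662]
tool_rot: [-0.0, 1.0, 0.0, -0.0]
contact_force: [-1.1, -1.2, 6.1]
opening: 0.0335
```

Contact came exactly at the predicted height, so I release.

Request:
servo_tool(
  moves=[
    [[0,0,0],[0,0,0],0.5],
    [[0,0,0],[0,0,0],0.3],
    [[0,0,0],[0,0,0],0],
    [[0,0,0],[0,0,0],0],
    [[0,0,0],[0,0,0],0],
    [[0,0,0],[0,0,-10],0],
    [[0,0,0],[0,0,-30],0],
    [[0,0,0],[0,0,-40],0],
  ],
)

```text
time: 16.13
ee_pos: [0.5167, 0.1769, 0.1435]
tool_rot: [-0.0, 1.0, -0.002, -0.003]
contact_force: [1.0, 1.2, -0.2]
opening: 0.0855
```

Request:
servo_tool(
  moves=[
    [[0,0,0],[0,0,-30],0],
    [[0,0,0],[0,0,-20],0],
    [[0,0,0],[0,0,0],0],
    [[0,0,0],[0,0,0],0],
  ],
)

```text
time: 16.47
ee_pos: [0.5208, 0.1785, 0.1972]
tool_rot: [-0.0, 1.0, 0.001, 0.002]
contact_force: [-0.6, -0.4, -0.2]
opening: 0.0852
```

Run:
```python
from h import *
o=get_obs();print(o["ee_pos"].round(4))
c=cam("wrist"); im=vision.get_image("wrist")[:,:,::-1]
for n,z in [("bushing_mid",.075),("spool_mid",.033),("roller_mid",.0255),("cap_mid",.021)]:
  for d in vision.silhouettes("wrist",n):
    v,u=np.nonzero(d["pixels"]); print(n,round(d["conf"],2),np.round(d["bbox"]),ray(c,(u.mean(),v.mean()),z).round(4))
s=vision.get_image("scene")[:,:,::-1]
cv2.imwrite("pics/p4.png",np.vstack([cv2.resize(im[100:300,170:470],(600,400)),cv2.resize(s[130:230,310:460],(600,400))])[:, :][:800])
b=cv2.imread("pics/p4.png"); cv2.imwrite("pics/p4.png",cv2.resize(b,(450,600)))
```

```text
[0.5208 0.1785 0.1972]
bushing_mid 0.79 [300. 165. 339. 210.] [0.5183 0.1782 0.075 ]
bushing_mid 0.39 [  8. 137.  83. 184.] [ 0.4888 -0.0682  0.075 ]
spool_mid 0.86 [300. 159. 339. 191.] [0.5089 0.1765 0.033 ]
roller_mid 0.96 [  4. 135.  83. 184.] [ 0.4976 -0.1141  0.0255]
roller_mid 0.64 [ 38. 310. 154. 340.] [ 0.7174 -0.1398  0.0255]
roller_mid 0.43 [218. 313. 330. 337.] [0.7131 0.1239 0.0255]
```

View pics/p4.png

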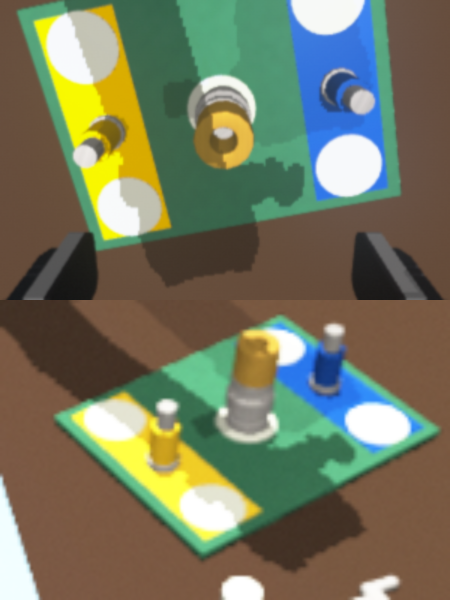

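The bushing stands squarely on the spool, with axes within about 1 mm. Next is the roller.

Request:
servo_tool(
  moves=[
    [[0,0,0],[1,-20,0],0],
    [[0,0,0],[3,-38,0],0],
    [[0,0,0],[3,-40,0],0],
    [[0,0,0],[3,-40,0],0],
    [[0,0,0],[3,-40,0],0],
    [[0,0,0],[3,-40,0],0],
    [[0,0,0],[3,-40,0],0],
    [[0,0,0],[3,-20,20],0],
  ],
)

```text
time: 17.43
ee_pos: [0.4997, -0.1067, 0.1781]
tool_rot: [0.003, 1.0, -0.001, 0.004]
contact_force: [1.2, -0.8, -0.5]
opening: 0.0853
```

Request:
servo_tool(
  moves=[
    [[0,0,0],[1,-10.5,20],0],
    [[0,0,0],[0,0,40],0],
    [[0,0,0],[0,0,36],0],
    [[0,0,0],[0,0,30],0],
    [[0,0,0],[0,0,20],0],
    [[0,0,0],[0,0,8],0],
    [[0,0,0],[0,0,0],0],
    [[0,0,0],[0,0,0],0],
  ],
)

```text
time: 18.1
ee_pos: [0.497, -0.1108, 0.0213]
tool_rot: [-0.0, 1.0, -0.0, -0.0]
contact_force: [1.5, -0.6, 0.1]
opening: 0.0853
```

Request:
servo_tool(
  moves=[
    [[0,0,0],[0,0,6],0],
    [[0,0,0],[0,0,6],0],
    [[0,0,0],[0,0,0],0.5],
    [[0,0,0],[0,0,0],1],
    [[0,0,0],[0,0,0],1],
    [[0,0,0],[0,0,0],1],
    [[0,0,0],[0,0,0],1],
    [[0,0,0],[0,0,0],1],
  ],
)

```text
time: 18.77
ee_pos: [0.4977, -0.1106, 0.0099]
tool_rot: [-0.0, 1.0, 0.0, 0.001]
contact_force: [-0.8, 0.7, 5.4]
opening: 0.0429
```

Request:
servo_tool(
  moves=[
    [[0,0,0],[0,0,0],1],
    [[0,0,0],[0,0,0],1],
  ],
)

```text
time: 18.93
ee_pos: [0.4977, -0.1106, 0.0099]
tool_rot: [-0.0, 1.0, 0.0, 0.001]
contact_force: [-0.8, -0.1, 5.0]
opening: 0.0428
```

Request:
servo_tool(
  moves=[
    [[0,0,0],[0,0,-10],1],
    [[0,0,0],[0,0,-20],1],
    [[0,0,0],[0,0,-40],1],
    [[0,0,0],[0,0,-40],1],
    [[0,0,0],[0,0,-35],1],
    [[0,0,0],[0,0,-20],1],
    [[0,0,0],[0,0,0],1],
    [[0,0,0],[0,0,0],1],
  ],
)

```text
time: 19.6
ee_pos: [0.4973, -0.1103, 0.1752]
tool_rot: [-0.0, 1.0, 0.001, 0.001]
contact_force: [-0.1, 0.7, -1.7]
opening: 0.043
```

Request:
servo_tool(
  moves=[
    [[0,0,0],[-3,18,0],1],
    [[0,0,0],[-5,32,0],1],
    [[0,0,0],[-6,38,0],1],
    [[0,0,0],[-6,38,0],1],
    [[0,0,0],[-6,38,0],1],
    [[0,0,0],[-6,38,0],1],
    [[0,0,0],[-6,38,0],1],
    [[0,0,0],[-6,38,0],1],
  ],
)

```text
time: 20.27
ee_pos: [0.5384, 0.1688, 0.1715]
tool_rot: [-0.0, 1.0, -0.001, -0.002]
contact_force: [1.1, 0.1, -1.1]
opening: 0.0428
```

Request:
servo_tool(
  moves=[
    [[0,0,0],[-6,38,0],1],
    [[0,0,0],[-6,38,0],1],
    [[0,0,0],[-6,20,0],1],
    [[0,0,0],[-4.2,12.6,10],1],
    [[0,0,0],[0,0,25],1],
    [[0,0,0],[0,0,35],1],
    [[0,0,0],[0,0,25],1],
    [[0,0,0],[0,0,20],1],
  ],
)

```text
time: 20.93
ee_pos: [0.5587, 0.2745, 0.0534]
tool_rot: [-0.0, 1.0, -0.002, -0.004]
contact_force: [0.5, 0.2, -2.3]
opening: 0.0426
```

Request:
servo_tool(
  moves=[
    [[0,0,0],[0,0,15],1],
    [[0,0,0],[0,0,10],1],
    [[0,0,0],[0,0,0],1],
    [[0,0,0],[0,0,0],1],
  ],
)

```text
time: 21.27
ee_pos: [0.5625, 0.2758, 0.0336]
tool_rot: [-0.0, 1.0, -0.0, -0.001]
contact_force: [-0.8, -0.4, -0.7]
opening: 0.043
```

Request:
servo_tool(
  moves=[
    [[0,0,0],[-1,0,6],1],
    [[0,0,0],[0,0,6],1],
    [[0,0,0],[0,0,4],1],
    [[0,0,0],[0,0,1.5],1],
    [[0,0,0],[0,0,0],1],
  ],
)

```text
time: 21.68
ee_pos: [0.5634, 0.2762, 0.0164]
tool_rot: [-0.0, 1.0, -0.0, -0.0]
contact_force: [-0.2, -0.1, -1.7]
opening: 0.0425
```

Request:
servo_tool(
  moves=[
    [[0,0,0],[0,0,0.8],1],
    [[0,0,0],[0,0,0],1],
  ],
)

```text
time: 21.85
ee_pos: [0.5639, 0.2763, 0.016]
tool_rot: [-0.0, 1.0, 0.0, 0.0]
contact_force: [0.3, 0.2, -1.1]
opening: 0.0429
```

Request:
servo_tool(
  moves=[
    [[0,0,0],[0,0,1],1],
    [[0,0,0],[0,0,0],1],
  ],
)

```text
time: 22.02
ee_pos: [0.5639, 0.2763, 0.015]
tool_rot: [-0.0, 1.0, 0.0, 0.0]
contact_force: [0.6, 0.1, -0.9]
opening: 0.0426
```

Request:
servo_tool(
  moves=[
    [[0,0,0],[0,0,0.8],1],
    [[0,0,0],[0,0,0],1],
  ],
)

```text
time: 22.18
ee_pos: [0.5639, 0.2763, 0.0149]
tool_rot: [-0.0, 1.0, 0.0, -0.0]
contact_force: [-2.1, -0.3, 3.3]
opening: 0.0428
```

Request:
servo_tool(
  moves=[
    [[0,0,0],[0,0,0],0.5],
    [[0,0,0],[0,0,0],0.3],
    [[0,0,0],[0,0,0],0],
    [[0,0,0],[0,0,0],0],
    [[0,0,0],[0,0,0],0],
    [[0,0,0],[0,0,-10],0],
    [[0,0,0],[0,0,-30],0],
    [[0,0,0],[0,0,-40],0],
  ],
)

```text
time: 22.85
ee_pos: [0.5606, 0.2749, 0.0918]
tool_rot: [-0.0, 1.0, -0.002, -0.003]
contact_force: [0.6, 1.1, 0.3]
opening: 0.086
```

Request:
servo_tool(
  moves=[
    [[0,0,0],[0,0,-40],0],
    [[0,0,0],[0,0,-40],0],
    [[0,0,0],[0,0,-20],0],
    [[0,0,0],[0,-20,0],0],
    [[0,0,0],[-1,-40,0],0],
    [[0,0,0],[-1,-40,0],0],
    [[0,0,0],[-1,-40,0],0],
    [[0,0,0],[-1,-40,0],0],
  ],
)

```text
time: 23.52
ee_pos: [0.5678, 0.0944, 0.195]
tool_rot: [-0.001, 1.0, 0.0, 0.001]
contact_force: [0.7, 0.3, 0.7]
opening: 0.0859
```

Request:
servo_tool(
  moves=[
    [[0,0,0],[-1,-40,0],0],
    [[0,0,0],[-1,-40,0],0],
    [[0,0,0],[-1,-40,0],0],
    [[0,0,0],[-1,-40,0],0],
    [[0,0,0],[-1,-40,0],0],
    [[0,0,0],[-1,-40,0],0],
    [[0,0,0],[0,-40,0],0],
    [[0,0,0],[0,-40,0],0],
  ],
)

```text
time: 24.18
ee_pos: [0.574, -0.2257, 0.1948]
tool_rot: [-0.0, 1.0, 0.0, 0.0]
contact_force: [1.4, 0.2, -0.5]
opening: 0.0851
```

Request:
servo_tool(
  moves=[
    [[0,0,0],[0,-20,10],0],
    [[0,0,0],[0,-8,20],0],
    [[0,0,0],[0,0,15],0],
    [[0,0,0],[0,0,0],0],
    [[0,0,0],[0,0,0],0],
  ],
)

```text
time: 24.6
ee_pos: [0.5737, -0.2495, 0.1478]
tool_rot: [-0.001, 1.0, 0.001, -0.001]
contact_force: [0.3, -0.3, 0.1]
opening: 0.0854
```

Run:
```python
from h import *
o=get_obs();print(o["ee_pos"].round(4))
c=cam("wrist"); im=vision.get_image("wrist")
for d in vision.silhouettes("wrist","cap_mid"):
    v,u=np.nonzero(d["pixels"]); print(round(d["conf"],2),np.round(d["bbox"]),ray(c,(u.mean(),v.mean()),.021).round(4))
c=cam("top"); vision.get_image("top")
for d in vision.silhouettes("top","roller_mid"):
    v,u=np.nonzero(d["pixels"]); print("roller",round(d["conf"],2),np.round(d["bbox"]),ray(c,(u.mean(),v.mean()),.0305).round(4))
```

```text
[ 0.5737 -0.2495  0.1478]
0.56 [295. 168. 336. 218.] [ 0.5732 -0.2523  0.021 ]
roller 0.6 [197. 202. 214. 221.] [0.5657 0.2738 0.0305]
```

Request:
servo_tool(
  moves=[
    [[0,0,0],[0,-1,10],0],
    [[0,0,0],[0,0,30],0],
    [[0,0,0],[0,0,35],0],
    [[0,0,0],[0,0,30],0],
    [[0,0,0],[0,0,18],0],
    [[0,0,0],[0,0,10],0],
    [[0,0,0],[0,0,5],0],
    [[0,0,0],[0,0,0],0],
  ],
)

```text
time: 25.47
ee_pos: [0.574, -0.2526, 0.0105]
tool_rot: [-0.001, 1.0, 0.0, -0.0]
contact_force: [-0.7, -0.8, -0.1]
opening: 0.0852
```

Request:
servo_tool(
  moves=[
    [[0,0,0],[0,0,0],0.5],
    [[0,0,0],[0,0,0],1],
    [[0,0,0],[0,0,0],1],
    [[0,0,0],[0,0,0],1],
    [[0,0,0],[0,0,0],1],
    [[0,0,0],[0,0,0],1],
    [[0,0,0],[0,0,0],1],
    [[0,0,0],[0,0,0],1],
  ],
)

```text
time: 26.13
ee_pos: [0.5756, -0.2535, 0.0127]
tool_rot: [-0.0, 1.0, -0.0, 0.001]
contact_force: [-0.2, -0.6, 6.4]
opening: 0.0382
```

Request:
servo_tool(
  moves=[
    [[0,0,0],[0,0,-10],1],
    [[0,0,0],[0,0,-20],1],
    [[0,0,0],[0,0,-40],1],
    [[0,0,0],[0,0,-40],1],
    [[0,0,0],[0,0,-25],1],
    [[0,0,0],[0,0,-5],1],
    [[0,0,0],[0,0,0],1],
    [[0,0,0],[0,0,0],1],
  ],
)

```text
time: 26.8
ee_pos: [0.5735, -0.2521, 0.1505]
tool_rot: [-0.001, 1.0, 0.001, -0.001]
contact_force: [0.2, 1.4, -1.6]
opening: 0.0381
```

Request:
servo_tool(
  moves=[
    [[0,0,0],[5,18,0],1],
    [[0,0,0],[11,36,0],1],
    [[0,0,0],[11,36,0],1],
    [[0,0,0],[11,36,0],1],
    [[0,0,0],[11,36,0],1],
    [[0,0,0],[11,36,0],1],
    [[0,0,0],[11,36,0],1],
    [[0,0,0],[11,36,0],1],
  ],
)

```text
time: 27.47
ee_pos: [0.4889, 0.0188, 0.1488]
tool_rot: [-0.001, 1.0, -0.001, -0.002]
contact_force: [0.5, 1.6, -0.2]
opening: 0.0389
```

Request:
servo_tool(
  moves=[
    [[0,0,0],[11,36,0],1],
    [[0,0,0],[8,20,0],1],
    [[0,0,0],[0,1,10],1],
    [[0,0,0],[0,0,25],1],
    [[0,0,0],[0,0,30],1],
    [[0,0,0],[0,0,25],1],
    [[0,0,0],[0,0,18],1],
    [[0,0,0],[0,0,8],1],
  ],
)

```text
time: 28.13
ee_pos: [0.4687, 0.0721, 0.0308]
tool_rot: [0.0, 1.0, -0.002, -0.004]
contact_force: [-0.0, -1.4, -0.8]
opening: 0.0384
```

Request:
servo_tool(
  moves=[
    [[0,0,0],[0,0,0],1],
    [[0,0,0],[0,0,0],1],
  ],
)

```text
time: 28.3
ee_pos: [0.4722, 0.073, 0.0343]
tool_rot: [0.0, 1.0, -0.001, -0.001]
contact_force: [0.4, -0.3, -1.0]
opening: 0.0386
```

Request:
servo_tool(
  moves=[
    [[0,0,0],[0,0,6],1],
    [[0,0,0],[0,0,5],1],
    [[0,0,0],[0,0,3],1],
    [[0,0,0],[0,0,1],1],
    [[0,0,0],[0,0,0],1],
  ],
)

```text
time: 28.72
ee_pos: [0.4729, 0.0742, 0.0201]
tool_rot: [-0.001, 1.0, 0.0, 0.0]
contact_force: [-0.5, 1.1, -0.7]
opening: 0.0384
```

Request:
servo_tool(
  moves=[
    [[0,0,0],[0,0,0.8],1],
    [[0,0,0],[0,0,0],1],
  ],
)

```text
time: 28.88
ee_pos: [0.4731, 0.0742, 0.0194]
tool_rot: [-0.0, 1.0, 0.0, 0.0]
contact_force: [1.0, 1.1, 0.1]
opening: 0.0386
```

Request:
servo_tool(
  moves=[
    [[0,0,0],[0,0,1],1],
    [[0,0,0],[0,0,0],1],
  ],
)

```text
time: 29.05
ee_pos: [0.473, 0.0742, 0.0183]
tool_rot: [-0.0, 1.0, 0.0, 0.0]
contact_force: [0.4, -0.1, -0.6]
opening: 0.0381
```

Request:
servo_tool(
  moves=[
    [[0,0,0],[0,0,1],1],
    [[0,0,0],[0,0,0],1],
  ],
)

```text
time: 29.22
ee_pos: [0.4731, 0.0742, 0.0177]
tool_rot: [-0.0, 1.0, 0.0, -0.0]
contact_force: [-1.8, 0.4, 3.9]
opening: 0.0383
```

Contact. I release, rise and back off for the final check.

Request:
servo_tool(
  moves=[
    [[0,0,0],[0,0,0],0.5],
    [[0,0,0],[0,0,0],0.3],
    [[0,0,0],[0,0,0],0],
    [[0,0,0],[0,0,0],0],
    [[0,0,0],[0,0,0],0],
    [[0,0,0],[0,0,-10],0],
    [[0,0,0],[0,0,-30],0],
    [[0,0,0],[0,0,-40],0],
  ],
)

```text
time: 29.88
ee_pos: [0.47, 0.0732, 0.0962]
tool_rot: [-0.0, 1.0, -0.002, -0.003]
contact_force: [0.7, 1.4, 0.4]
opening: 0.0853
```

Request:
servo_tool(
  moves=[
    [[0,0,0],[0,0,-40],0],
    [[0,0,0],[0,0,-40],0],
    [[0,0,0],[-10,30,-30],0],
    [[0,0,0],[-10,35,0],0],
    [[0,0,0],[0,20,0],0],
    [[0,0,0],[0,0,0],0],
    [[0,0,0],[0,0,0],0],
  ],
)

```text
time: 30.47
ee_pos: [0.4922, 0.1591, 0.2064]
tool_rot: [-0.002, 1.0, -0.0, 0.0]
contact_force: [-0.8, -1.0, 0.9]
opening: 0.0855
```

Run:
```python
from h import *
o=get_obs();print(o["ee_pos"].round(4))
B=np.array([.5173,.1753]); a=np.radians(11.4); R=np.array([[np.cos(a),-np.sin(a)],[np.sin(a),np.cos(a)]])
tg=dict(bushing_mid=[0,0],spool_mid=[0,0],roller_mid=[.065,.09],cap_mid=[-.065,-.09])
c=cam("wrist"); im=vision.get_image("wrist")[:,:,::-1]
for n,z in [("bushing_mid",.075),("spool_mid",.033),("roller_mid",.0305),("cap_mid",.026)]:
  for d in vision.silhouettes("wrist",n)[:2]:
    v,u=np.nonzero(d["pixels"]); p=ray(c,(u.mean(),v.mean()),z)[:2]; print(n,round(d["conf"],2),"err board mm",((R.T@(p-B)-tg[n])*1000).round(1))
s=vision.get_image("scene")[:,:,::-1]
cv2.imwrite("pics/f.png",np.vstack([cv2.resize(im[80:310,140:500],(469,300)),cv2.resize(s[120:250,280:483],(469,300))]))
```

```text
[0.4922 0.1591 0.2064]
bushing_mid 0.72 err board mm [1.9 2.7]
spool_mid 0.95 err board mm [-11.8   2.9]
spool_mid 0.21 err board mm [-67.3 -88.2]
roller_mid 0.59 err board mm [0.7 0.8]
cap_mid 0.94 err board mm [-1.3 -1.1]
```

View pics/f.png

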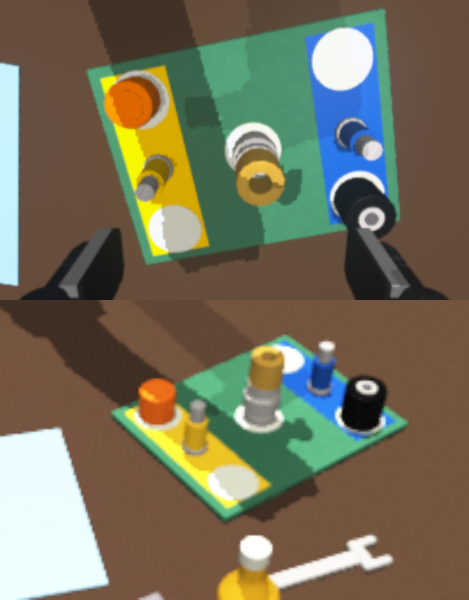

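Every part stands upright on its circle. The spool reading of -11.8 mm comes from the bushing hiding its top; seen uncovered earlier, it was 2–3 mm off. I hand in.

```bash
python3 -c "
from workcell import robot; print(robot.hand_in())"
```

```text
the job is handed in; nothing more can be done
None
```

The joint kit is laid out on the board and handed in at about 31 s of the 106 s allowed; no verdict was reported. Each part was lowered until the force reading showed contact, then released.

| Part | Where it stands | Last measured error |
|---|---|---|
| Spool | Centre circle | 2–3 mm from the circle's centre, measured before the bushing went on |
| Bushing | On top of the spool | about 1 mm from the spool's axis when placed, 3 mm from the board's centre at the end |
| Roller | Circle behind the blue post | about 1 mm |
| Cap | Circle in front of the yellow post | about 2 mm |

The last wrist and scene pictures show all four parts upright and the gripper clear of them. I never moved near the wrench, the brush or the bottle, though I did not measure their positions again at the end.

**Check that disagreed:** the final spool reading was -11.8 mm in x. I put this down to the bushing hiding the spool's upper part, because the uncovered view and the bushing's own position both put it at 2–3 mm.

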